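# Feed one dark dowel blank from the gated dispenser

### The arm

A 6-joint arm with a two-finger parallel gripper is mounted at the origin on a cart in front of the work surface, level with it; the furniture and walls round the work are solid. World frame = base frame: x ahead of the robot, y to its left, z up, the work surface at z = 0. Lengths are in m, angles in degrees, forces in N, time in s.
With the tool pointing down it reaches from about 0.425 to 1.125 m from the base axis. Payload 14.9 kg.
Tool frame: the origin (TCP) lies on the centre line of the jaws, within the pads' length; the fingertips stand 22 mm ahead of it and the grasp point (between the pads) lies 3 mm ahead of it; z points along the fingers, y is the direction in which the jaws open and shut (so a half turn about z gives the same grasp; the last joint's range is limited). The gripper opens to 91 mm and grips with 3 to 60 N. Pads are 32 mm wide; open, the fingers measure 118 mm over their backs; the gripper's body (76 mm by 178 mm) begins 60 mm behind the grasp point.
Start: joints at [69.024, 21.709, 99.362, -0, 58.929, -1.908], TCP at [0.229, 0.662, 0.236] pointing down, gripper open.
Joint ranges: [-158.91, 158.91], [-42.39, 125.64], [0.06, 152.35], [-60.88, 240.88], [17.5, 164.5], [-176.32, 176.32]. Speed limits (degrees/s): [108.29, 108.29, 136.94, 180, 180, 180].

### API

Orientations are given as [roll, pitch, yaw] about the fixed x, y, z axes, in that order (R = Rz(yaw) Ry(pitch) Rx(roll)).
In Python, from station import r gives the robot as it stands. The module is installed in compiled form; this text tells all that it offers.
- The arm moves only by the shell command python3 -m jog 'ROWS' [FORCE]. ROWS is JSON, a list of rows, each an object of numbers: "tx", "ty", "tz": the shift along the world's x, y, z in cm; "wx", "wy", "wz": the turn, a rotation vector about the world's x, y, z in degrees; "grip": the closure, from 0 (fully open) to 1 (shut). In form: [{"tx": .., "ty": .., "tz": .., "wx": .., "wy": .., "wz": .., "grip": ..}, ...]. A call has 1 to 20 rows; each row shifts and turns the commanded pose from where the row before left it; what a row does not reach is not made up. A row lasts 1/10 s, in which the tool goes at most 50 mm and 8.59 degrees, less where a joint would pass 70% of its speed; a pose out of reach is approached as far as the arm can. A call with a gripper value outside its range is refused whole. The fingers move at their own pace and stop on an object; FORCE is the grip in N (left out, the last holds). Time passes only in rows, so rows that do not move let the fingers close. It gives the time, the measured TCP pose, the force and the opening at its end, in the units of the state.
- r.sense(): the state, without advancing time (a new reading comes with each control period).
- r.read_camera(name): name is "scene" or "top" or "wrist"; returns a dict with "frame" (384x512x3 uint8, red, green, blue), "intrinsics" (3x3 intrinsics, pixels), "dist_coeffs" ([k1, k2, p1, p2, k3] as OpenCV has them; the pictures are not rectified), "R" (3x3) and "t" (3): a world point X has camera coordinates R X + t. Camera axes: x right, y down, z forward; pixel columns grow to the right and rows downward; lengths in m; the calibration is good to about 2 mm. A picture is of the moment at which its call begins. There is no depth.
- r.hand_in(): hands the job in, once; it reports no verdict.
The state is a dict: "time": time; "joint_positions": joint angles; "dq": joint speeds; "joint_efforts": joint torques, N m; "position": TCP position; "eef_rot": TCP orientation; "force": force on the tool from outside, world axes, zero at the start; "moment": the same for the moment, N m; "width": finger opening in m.
Only numpy, scipy, OpenCV 4.12 (cv2) and the standard library are available. Lean on these libraries where they do the work, as an engineer would, in place of code of your own. Each camera call takes 0.05 s, during which the arm holds its last target. There are 200 camera calls.

### The job

With the fingertips, push the yellow post on the small blue tray sideways until the tray has slid fully to the end of its travel, in front of the dispenser lane that holds the dark dowel. Then press down the red pad of that lane's rocking lever and keep it down until the gate has let the dark dowel roll out into the tray, and let the lever come back up so that the gate is shut again. Do not touch the dowels or the gates, leave the pale dowel waiting behind its shut gate, and do not disturb the things lying around.

Things in the scene. Friction and masses are not known exactly. Their poses are not given: they have to be found in the camera images.
- dispenser: Plywood dowel dispenser fixed to the table, 270 (x) x 210 x 12 mm base, at most 120 mm high; origin at the centre of its underside. x points from the tray (front) to the rear, y to its left, z up. Two lanes, centres at y = +36 and -36 mm, walls to z = 80 mm, slope down to the front and end at x = -42 mm, 44 mm up, over the tray's rear edge. Gates hang at x = 8 mm.
- dark_dowel: Dark brown wooden dowel blank, 30 mm diameter, 38 mm long, loose, lying across its lane behind the gate; origin at its centre, own y axis along its length. In either the left or the right lane (sign of its y in the dispenser's frame). It rolls out by itself when the gate is lifted, in about 1 s.
- pale_dowel: The same dowel blank in pale wood, origin at its centre; in the other lane.
- tray (a joint): Slide of the blue catch tray along the dispenser's y axis, m: 0 = middle (in front of neither lane), +0.036 = end stop to the left, in front of the left lane, -0.036 = end stop to the right, in front of the right lane. Stays where it is left; needs about 1 N to slide.
- pocket (a point): Centre of the tray's inner floor (inner size 60 (x) x 54 (y) mm), 20 mm above the table, at x = -80 mm in the dispenser's frame; axes as the dispenser's. Front wall 44 mm, side walls 32 mm, rear wall 14 mm above this floor.
- post_top (a point): Top centre of the upright yellow post, 14 mm diameter, on the front of the tray, 103 mm above the table; the post is free on its left and right sides from its top down to 55 mm above the table. It moves with the tray; x = -122 mm in the dispenser's frame.
- lever_left (a joint): Rocking lever of the left lane, rad: 0 = at rest, gate shut; grows to 0.55 (stop) as its red pad is pressed down. The gate clears a dowel above about 0.38. A spring brings it back to 0. Its inner end carries the steel gate plate. Pivot axis along the dispenser's x at y = +86 mm, z = 105 mm.
- lever_right (a joint): Rocking lever of the right lane, the same, pivot at y = -86 mm.
- pad_left (a point): Top centre of the left lever's round red pad, 32 mm diameter, 115 mm above the table at rest, 50 mm outboard of the pivot (y = +136 mm in the dispenser's frame); pressed fully it goes 27 mm down, against 2.5 N at first and 7 N at the bottom. Nothing stands beneath it.
- pad_right (a point): Top centre of the right lever's red pad, the same, at y = -136 mm in the dispenser's frame.
- tape_roll: Roll of masking tape, 96 mm diameter, 24 mm high, bystander; origin at the centre of its underside.
- sanding_block: Cork sanding block 65 x 100 x 30 mm, bystander; origin at the centre of its underside.
- offcut: Wooden offcut 45 x 50 x 40 mm, bystander; origin at the centre of its underside.

How it is judged:
By the outcome, as a careful person would: the job done as asked, in the order asked, and still so for the second after the job is handed in, with the robot touching nothing.
It also fails if it takes over 40 s, if anything falls off the work surface, if the arm or the gripper's body presses on something with over 40 N, if the wrist force passes 120 N, or if a joint passes its speed limit or range.

## Working session

There is one attempt and no reset: what is moved stays moved. The work goes in short steps, Python scripts to look and compute and a shell command to move; the robot and the scene stay as the last step left them, time stands still between calls to the robot, and variables do not carry over. Pictures are saved under pics/ and viewed, about 8 in all and at most 12, crops included, and the job is handed in when it is done.

```bash
mkdir -p pics; cat > h.py <<'E'
import numpy as np,cv2
from station import r
def cam(n,save=None):
    c=r.read_camera(n)
    if save: cv2.imwrite('pics/'+save,c["frame"][:,:,::-1])
    return c
def ray(c,uv):
    p=cv2.undistortPoints(np.array([[uv]],float),np.array(c["intrinsics"]),np.array(c["dist_coeffs"]))[0,0]
    R=np.array(c["R"]);t=np.array(c["t"])
    return -R.T@t, R.T@np.array([p[0],p[1],1])
def onz(c,uv,z):
    o,d=ray(c,uv); return o+d*(z-o[2])/d[2]
def proj(c,X):
    R=np.array(c["R"]);t=np.array(c["t"])
    return cv2.projectPoints(np.array(X,float).reshape(-1,3),cv2.Rodrigues(R)[0],t,np.array(c["intrinsics"]),np.array(c["dist_coeffs"]))[0][:,0]
def blobs(c,lo,hi,amin=15):
    hsv=cv2.cvtColor(c["frame"],cv2.COLOR_RGB2HSV)
    m=cv2.inRange(hsv,lo,hi)
    n,l,s,ce=cv2.connectedComponentsWithStats(m)
    return [(s[i],ce[i]) for i in range(1,n) if s[i,4]>=amin]
E
python3 - <<'E'
from h import *
a=cam("top","top0.png");b=cam("scene","scene0.png")
im=np.hstack([a["frame"],b["frame"]])[:,:,::-1]
for c,n in((a,"top"),(b,"scene")):
    print(n,ray(c,(256,192)))
    for nm,lo,hi in(("red",(0,150,90),(8,255,255)),("red2",(172,150,90),(180,255,255)),("yel",(22,130,120),(35,255,255)),("blue",(95,100,50),(125,255,255))):
        for s,ce in blobs(c,lo,hi): print(nm,s,ce.round(1))
print(r.sense()["position"],r.sense()["eef_rot"],r.sense()["width"])
E
```

```text
top (array([ 0.49215386, -0.27727333,  1.09295885]), array([ 0.08419225,  0.03373291, -0.99601925]))
red [176 207  13  13 140] [181.9 212.8]
red [303 218  13  13 138] [309.1 223.8]
red [428 268  10   8  30] [433.  270.9]
blue [230 267  19   4  30] [238.7 268.5]
scene (array([-0.16708447, -0.72274345,  0.81664645]), array([ 0.65015056,  0.39702926, -0.64796773]))
red [195  20   5   8  15] [197.3  23.3]
red [200  25  12   6  21] [206.1  27.9]
red [174 161  14  10  98] [180.4 165.6]
red [268 206  15  12 139] [274.6 211.1]
red [365 279  39  23 306] [386.  290.2]
red [346 317  42  25 380] [367.4 329.1]
yel [183 217   6   5  21] [185.9 219.1]
blue [  0  47  12  17 134] [ 4.5 54.6]
blue [190 212  31  38 590] [203.1 232.1]
blue [181 224   4  16  35] [182.6 231.5]
[0.22857764 0.66129458 0.23537282] [-1.79943574e+02 -1.15578868e-03  1.60932526e+02] 0.09149602147236517
```

View pics/top0.png

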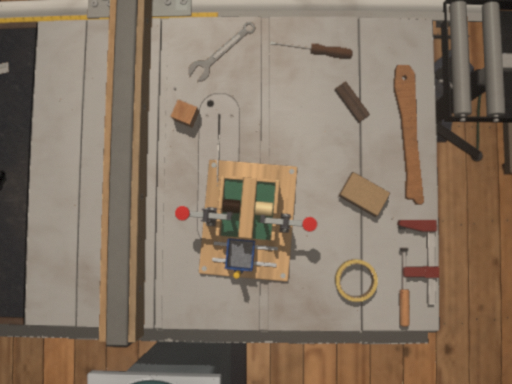

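View pics/scene0.png

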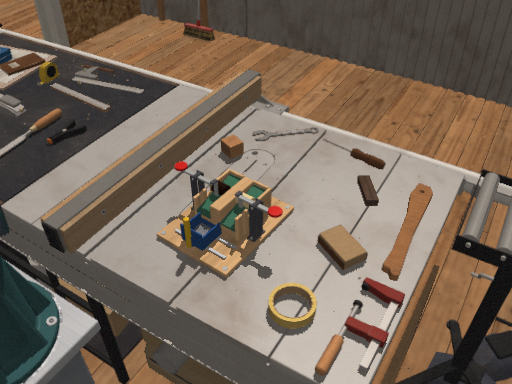

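The top view shows the dispenser with its front (tray) facing the robot. Its red pads are at (182,213) and (309,224), the tray at about (240,255) and the post at (237,275). The dark dowel is in the left lane at (232,205) and the pale one at (265,208), in the right lane. A tall fence stands to the left at columns 105-145, and the offcut is at (184,112).

```bash
python3 - <<'E'
from h import *
a=cam("top");b=cam("scene")
PL=onz(a,(181.9,212.8),.115);PR=onz(a,(309.1,223.8),.115)
print("top",PL,PR,np.linalg.norm(PL-PR))
print("scene",onz(b,(180.4,165.6),.115),onz(b,(274.6,211.1),.115))
y=(PL-PR)/np.linalg.norm(PL-PR);x=np.array([y[1],-y[0],0]);m=(PL+PR)/2;m[2]=0
print("yaw",np.degrees(np.arctan2(x[1],x[0])))
for c in(a,b):
    for s,ce in blobs(c,(18,110,80),(35,255,255),8):print("yel",s,ce.round(1))
# fence top edges, guesses
for z in(.0,.1):print("fence",z,[onz(a,p,z).round(3) for p in((145,200),(107,200),(130,200))])
print("offcut",onz(a,(184,112),.04))
for n,c in(("top",a),("scene",b)):
    x0,y0,w,h=(150,140,170,160) if n=="top" else (140,140,170,140)
    cv2.imwrite(f'pics/{n}c.png',cv2.resize(c["frame"][y0:y0+h,x0:x0+w,::-1],None,fx=4,fy=4,interpolation=cv2.INTER_CUBIC)[:600])
E
python3 - <<'E'
import cv2,numpy as np
a=cv2.imread('pics/topc.png');b=cv2.imread('pics/scenec.png')
s=lambda i:cv2.resize(i,(400,int(i.shape[0]*400/i.shape[1])))
a,b=s(a),s(b);h=min(len(a),len(b));cv2.imwrite('pics/c0.png',np.hstack([a[:h],b[:h]]))
E
```

```text
top [ 0.52988304 -0.08659839  0.115     ] [ 0.50800039 -0.35648126  0.115     ] 0.27076856143663114
scene [ 0.52572525 -0.08906068  0.115     ] [ 0.50422845 -0.35899267  0.115     ]
yaw -4.635516651872518
yel [190  12  28   5 122] [204.5  14.2]
yel [  0  15  89   9 438] [41.3 18.6]
yel [99 17 10  2 13] [104.3  17.8]
yel [152  16  17   2  23] [161.4  16.7]
yel [336 260  41  42 420] [355.6 280.3]
yel [233 271   8   8  53] [236.6 274.3]
yel [ 39  61  20  24 240] [46.2 72.1]
yel [183 216   9  32 179] [187.1 231. ]
yel [269 283  47  46 755] [291.7 309.9]
fence 0.0 [array([0.564, 0.026, 0.   ]), array([0.564, 0.119, 0.   ]), array([0.564, 0.062, 0.   ])]
fence 0.1 [array([ 0.558, -0.002,  0.1  ]), array([0.558, 0.083, 0.1  ]), array([0.558, 0.031, 0.1  ])]
offcut [ 0.76788427 -0.0724172   0.04      ]
```

View pics/c0.png

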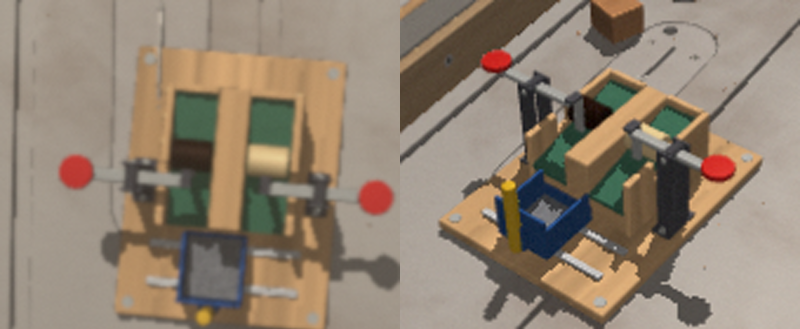

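Dark dowel: left lane. So the tray goes to +y and I press the left pad. Next I lift clear of the fence, cross over with the gripper closed and the jaws turned along the dispenser's x, and measure the post.

```bash
python3 - <<'E'
from h import *
a=cam("top");b=cam("scene")
m=np.array([.517,-.2228,0]);th=np.radians(-4.6);x=np.array([np.cos(th),np.sin(th),0]);y=np.array([-np.sin(th),np.cos(th),0])
for dx in(.0,.008):
    P=m-x*(.122+dx);P[2]=.103;print(P,proj(a,P),proj(b,P))
print(onz(a,(236.6,275),.103),onz(b,(186.5,218),.103))
print("base corners",[onz(a,p,.012).round(4) for p in((215,161),(297,167),(286,280),(200,273))])
E
python3 -m jog '[{"tz":5,"grip":1},{"tz":5},{"tx":2.2,"ty":-4.5,"wz":-5},{"tx":2.2,"ty":-4.5,"wz":-5},{"tx":2.2,"ty":-4.5,"wz":-5},{"tx":2.2,"ty":-4.5,"wz":-5},{"tx":2.2,"ty":-4.5,"wz":-5},{"tx":2.2,"ty":-4.5,"wz":-5},{"tx":2.2,"ty":-4.5,"wz":-5},{"tx":2.2,"ty":-4.5,"wz":-5},{"tx":2.2,"ty":-4.5,"wz":-5},{"tx":2.2,"ty":-4.5,"wz":-5},{"tx":2.2,"ty":-4.5,"wz":-5},{"tx":2.2,"ty":-4.5,"wz":-5},{"tx":2.2,"ty":-4.5,"wz":-5},{"tx":2.2,"ty":-4.5,"wz":-5},{"tx":2.2,"ty":-4.5,"wz":-5},{"tx":0}]' 20
```

```text
[ 0.39539298 -0.21301573  0.103     ] [[241.0420708  276.50884877]] [[188.91540667 220.50830457]]
[ 0.38741875 -0.21237414  0.103     ] [[240.7129199  280.27455612]] [[186.37557518 222.62561354]]
[ 0.39849657 -0.20352363  0.103     ] [ 0.39884211 -0.20391111  0.103     ]
base corners [array([ 0.6568, -0.1432,  0.012 ]), array([ 0.6428, -0.3367,  0.012 ]), array([ 0.3793, -0.3114,  0.012 ]), array([ 0.3936, -0.1112,  0.012 ])]$[0]: bad value
```

```bash
python3 -m jog '[{"tx":0,"ty":0,"tz":5,"wx":0,"wy":0,"wz":0,"grip":1}]' 20
```

```text
time: 0.4
position: [0.2276, 0.6587, 0.2799]
eef_rot: [-179.4, -0.0, 160.9]
force: [0.3, 0.6, 0.3]
width: 0.0858
```

```bash
python3 -m jog '[{"tz":4.5}]'
```

```text
$[0]: bad value
```

Every row needs all of its keys.

```bash
python3 -m jog '[{"tx":0,"ty":0,"tz":5,"wx":0,"wy":0,"wz":0,"grip":1},{"tx":2.2,"ty":-4.5,"tz":0,"wx":0,"wy":0,"wz":-5,"grip":1},{"tx":2.2,"ty":-4.5,"tz":0,"wx":0,"wy":0,"wz":-5,"grip":1},{"tx":2.2,"ty":-4.5,"tz":0,"wx":0,"wy":0,"wz":-5,"grip":1},{"tx":2.2,"ty":-4.5,"tz":0,"wx":0,"wy":0,"wz":-5,"grip":1},{"tx":2.2,"ty":-4.5,"tz":0,"wx":0,"wy":0,"wz":-5,"grip":1},{"tx":2.2,"ty":-4.5,"tz":0,"wx":0,"wy":0,"wz":-5,"grip":1},{"tx":2.2,"ty":-4.5,"tz":0,"wx":0,"wy":0,"wz":-5,"grip":1},{"tx":2.2,"ty":-4.5,"tz":0,"wx":0,"wy":0,"wz":-5,"grip":1},{"tx":2.2,"ty":-4.5,"tz":0,"wx":0,"wy":0,"wz":-5,"grip":1},{"tx":2.2,"ty":-4.5,"tz":0,"wx":0,"wy":0,"wz":-5,"grip":1},{"tx":2.2,"ty":-4.5,"tz":0,"wx":0,"wy":0,"wz":-5,"grip":1},{"tx":2.2,"ty":-4.5,"tz":0,"wx":0,"wy":0,"wz":-5,"grip":1},{"tx":2.2,"ty":-4.5,"tz":0,"wx":0,"wy":0,"wz":-5,"grip":1},{"tx":2.2,"ty":-4.5,"tz":0,"wx":0,"wy":0,"wz":-5,"grip":1},{"tx":2.2,"ty":-4.5,"tz":0,"wx":0,"wy":0,"wz":-5,"grip":1},{"tx":0,"ty":0,"tz":0,"wx":0,"wy":0,"wz":0,"grip":1}]'
```

```text
time: 2.1
position: [0.5598, -0.0164, 0.336]
eef_rot: [180.0, 0.0, 85.5]
force: [-1.1, -0.2, 0.2]
width: 0.0006
```

```bash
python3 -m jog '[{"tx":-2.8,"ty":-3.9,"tz":0,"wx":0,"wy":0,"wz":0,"grip":1},{"tx":-2.8,"ty":-3.9,"tz":0,"wx":0,"wy":0,"wz":0,"grip":1},{"tx":-2.8,"ty":-3.9,"tz":0,"wx":0,"wy":0,"wz":0,"grip":1},{"tx":-2.8,"ty":-3.9,"tz":0,"wx":0,"wy":0,"wz":0,"grip":1},{"tx":-2.8,"ty":-3.9,"tz":0,"wx":0,"wy":0,"wz":0,"grip":1},{"tx":-2.6,"ty":-3.9,"tz":0,"wx":0,"wy":0,"wz":0,"grip":1},{"tx":0,"ty":0,"tz":-4,"wx":0,"wy":0,"wz":0,"grip":1},{"tx":0,"ty":0,"tz":-4,"wx":0,"wy":0,"wz":0,"grip":1},{"tx":0,"ty":0,"tz":-4,"wx":0,"wy":0,"wz":0,"grip":1},{"tx":0,"ty":0,"tz":-4,"wx":0,"wy":0,"wz":0,"grip":1},{"tx":0,"ty":0,"tz":0,"wx":0,"wy":0,"wz":0,"grip":1},{"tx":0,"ty":0,"tz":0,"wx":0,"wy":0,"wz":0,"grip":1}]'
python3 - <<'E'
from h import *
b=cam("scene");cv2.imwrite('pics/s1.png',cv2.resize(b["frame"][100:280,120:340,::-1],None,fx=3,fy=3))
E
```

```text
time: 3.3
position: [0.3922, -0.246, 0.1766]
eef_rot: [-179.9, -0.0, 86.0]
force: [0.8, 0.4, 0.6]
width: 0.0004
```

View pics/s1.png

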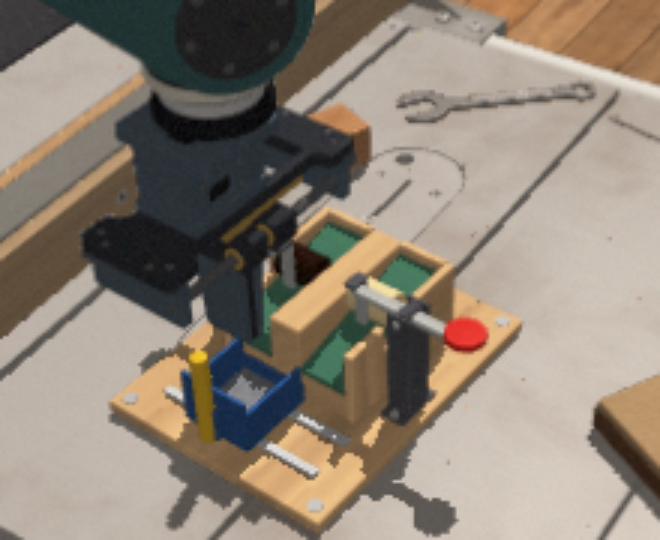

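The fingertips hang to the right (-y) of the post (crop (200,355)), with nothing touched. I'll go down and begin the push.

```bash
python3 -m jog '[{"tx":0,"ty":0,"tz":-4,"wx":0,"wy":0,"wz":0,"grip":1},{"tx":0,"ty":0,"tz":-4,"wx":0,"wy":0,"wz":0,"grip":1},{"tx":0,"ty":0,"tz":0,"wx":0,"wy":0,"wz":0,"grip":1},{"tx":0,"ty":0,"tz":0,"wx":0,"wy":0,"wz":0,"grip":1}]'
python3 -m jog '[{"tx":0.08,"ty":1,"tz":0,"wx":0,"wy":0,"wz":0,"grip":1},{"tx":0.08,"ty":1,"tz":0,"wx":0,"wy":0,"wz":0,"grip":1},{"tx":0.04,"ty":0.5,"tz":0,"wx":0,"wy":0,"wz":0,"grip":1},{"tx":0.04,"ty":0.5,"tz":0,"wx":0,"wy":0,"wz":0,"grip":1},{"tx":0.04,"ty":0.5,"tz":0,"wx":0,"wy":0,"wz":0,"grip":1},{"tx":0,"ty":0,"tz":0,"wx":0,"wy":0,"wz":0,"grip":1}]'
```

```text
time: 3.75
position: [0.393, -0.2467, 0.0978]
eef_rot: [180.0, 0.0, 85.9]
force: [0.5, 0.8, -0.1]
width: 0.0004
time: 4.35
position: [0.3949, -0.2106, 0.096]
eef_rot: [-180.0, -0.0, 86.0]
force: [-0.2, -0.9, -1.0]
width: 0.0005
```

```bash
python3 -m jog '[{"tx":0.04,"ty":0.5,"tz":0,"wx":0,"wy":0,"wz":0,"grip":1},{"tx":0.03,"ty":0.4,"tz":0,"wx":0,"wy":0,"wz":0,"grip":1},{"tx":0,"ty":0,"tz":0,"wx":0,"wy":0,"wz":0,"grip":1}]'
```

```text
time: 4.65
position: [0.3954, -0.2017, 0.0958]
eef_rot: [-180.0, -0.0, 85.9]
force: [-0.9, 0.3, 1.1]
width: 0.0005
```

```bash
python3 -m jog '[{"tx":0.03,"ty":0.3,"tz":0,"wx":0,"wy":0,"wz":0,"grip":1},{"tx":0,"ty":0,"tz":0,"wx":0,"wy":0,"wz":0,"grip":1}]'
python3 - <<'E'
from h import *
a=cam("top");b=cam("scene")
A=a["frame"][160:300,160:330,::-1];B=b["frame"][130:270,130:300,::-1]
cv2.imwrite('pics/p2.png',cv2.resize(np.hstack([A,B]),None,fx=2.3,fy=2.3))
E
```

```text
time: 4.85
position: [0.3959, -0.2002, 0.096]
eef_rot: [180.0, 0.1, 86.0]
force: [-6.1, -17.8, -2.5]
width: 0.0005
```

View pics/p2.png

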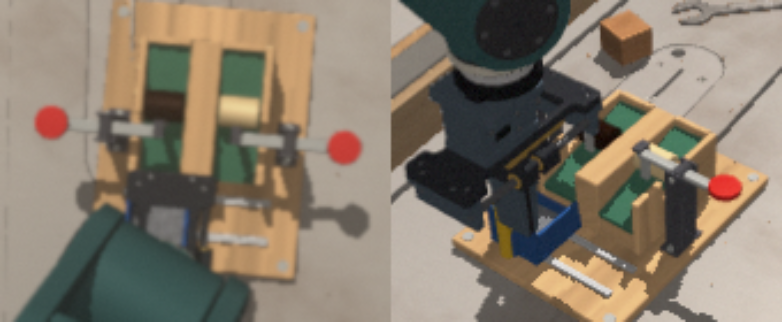

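The wrist force jumped to 18 N, so the end stop is reached; the picture shows the tray shifted left in front of the dark lane. Next I back off, lift, and take a clean look on the way to the pad.

```bash
python3 -m jog '[{"tx":-0.05,"ty":-0.6,"tz":0,"wx":0,"wy":0,"wz":0,"grip":1},{"tx":-0.1,"ty":-1.4,"tz":0,"wx":0,"wy":0,"wz":0,"grip":1},{"tx":0,"ty":0,"tz":0,"wx":0,"wy":0,"wz":0,"grip":1},{"tx":0,"ty":0,"tz":4,"wx":0,"wy":0,"wz":0,"grip":1},{"tx":0,"ty":0,"tz":5,"wx":0,"wy":0,"wz":0,"grip":1},{"tx":0,"ty":0,"tz":5,"wx":0,"wy":0,"wz":0,"grip":1},{"tx":3.3,"ty":3.3,"tz":0,"wx":0,"wy":0,"wz":0,"grip":1},{"tx":3.3,"ty":3.3,"tz":0,"wx":0,"wy":0,"wz":0,"grip":1},{"tx":3.4,"ty":3.3,"tz":0,"wx":0,"wy":0,"wz":0,"grip":1},{"tx":3.4,"ty":3.3,"tz":0,"wx":0,"wy":0,"wz":0,"grip":1},{"tx":0,"ty":0,"tz":-3,"wx":0,"wy":0,"wz":0,"grip":1},{"tx":0,"ty":0,"tz":-3,"wx":0,"wy":0,"wz":0,"grip":1},{"tx":0,"ty":0,"tz":0,"wx":0,"wy":0,"wz":0,"grip":1},{"tx":0,"ty":0,"tz":0,"wx":0,"wy":0,"wz":0,"grip":1}]'
python3 - <<'E'
from h import *
a=cam("top");b=cam("scene")
for c in(a,b):
    for s,ce in blobs(c,(18,110,80),(35,255,255),8):
        if 150<ce[0]<260:print("yel",s,ce.round(1))
    for s,ce in blobs(c,(0,150,90),(8,255,255)):
        if ce[0]<320:print("red",s,ce.round(1))
A=a["frame"][160:300,160:330,::-1];B=b["frame"][130:270,130:300,::-1]
cv2.imwrite('pics/p3.png',cv2.resize(np.hstack([A,B]),None,fx=2.3,fy=2.3))
E
```

```text
time: 6.35
position: [0.5282, -0.0873, 0.1762]
eef_rot: [-179.9, -0.0, 85.9]
force: [0.5, 0.1, 0.3]
width: 0.0004
yel [190  12  28   5 116] [204.4  14.3]
yel [152  16  17   2  19] [160.7  16.9]
yel [220 270   9   8  55] [224.2 273.3]
red [303 217  13  14 138] [309.1 223.7]
yel [208  34   4   3   9] [209.8  35.1]
yel [173 106  24  16  34] [182.8 114.5]
yel [175 125   4   5   9] [177.1 126.7]
yel [174 212   9  31 180] [178.2 226.2]
red [197  20   4   6  18] [198.1  22.6]
red [174 161  14  10  97] [180.4 165.7]
red [268 206  15  12 138] [274.7 211.1]
```

View pics/p3.png

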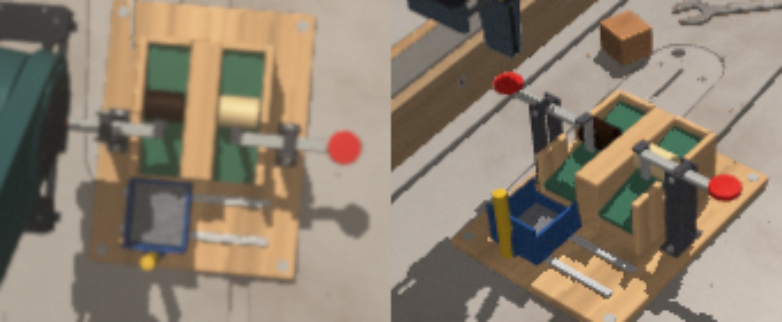

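The tray is in front of the dark lane: the post moved 12.4 px, about 26 mm, to the stop position expected from the dispenser's centre. The fingertips are above the left pad. Now I press it.

```bash
python3 -m jog '[{"tx":0,"ty":0,"tz":-2,"wx":0,"wy":0,"wz":0,"grip":1},{"tx":0,"ty":0,"tz":-1.5,"wx":0,"wy":0,"wz":0,"grip":1},{"tx":0,"ty":0,"tz":-1,"wx":0,"wy":0,"wz":0,"grip":1},{"tx":0,"ty":0,"tz":-1,"wx":0,"wy":0,"wz":0,"grip":1},{"tx":0,"ty":0,"tz":-0.8,"wx":0,"wy":0,"wz":0,"grip":1},{"tx":0,"ty":0,"tz":0,"wx":0,"wy":0,"wz":0,"grip":1},{"tx":0,"ty":0,"tz":0,"wx":0,"wy":0,"wz":0,"grip":1},{"tx":0,"ty":0,"tz":0,"wx":0,"wy":0,"wz":0,"grip":1}]'
python3 -m jog '[{"tx":0,"ty":0,"tz":0,"wx":0,"wy":0,"wz":0,"grip":1},{"tx":0,"ty":0,"tz":0,"wx":0,"wy":0,"wz":0,"grip":1},{"tx":0,"ty":0,"tz":0,"wx":0,"wy":0,"wz":0,"grip":1},{"tx":0,"ty":0,"tz":0,"wx":0,"wy":0,"wz":0,"grip":1},{"tx":0,"ty":0,"tz":0,"wx":0,"wy":0,"wz":0,"grip":1},{"tx":0,"ty":0,"tz":0,"wx":0,"wy":0,"wz":0,"grip":1},{"tx":0,"ty":0,"tz":0,"wx":0,"wy":0,"wz":0,"grip":1},{"tx":0,"ty":0,"tz":0,"wx":0,"wy":0,"wz":0,"grip":1},{"tx":0,"ty":0,"tz":0,"wx":0,"wy":0,"wz":0,"grip":1},{"tx":0,"ty":0,"tz":0,"wx":0,"wy":0,"wz":0,"grip":1},{"tx":0,"ty":0,"tz":0,"wx":0,"wy":0,"wz":0,"grip":1},{"tx":0,"ty":0,"tz":0,"wx":0,"wy":0,"wz":0,"grip":1}]'
python3 - <<'E'
from h import *
a=cam("top");b=cam("scene")
A=a["frame"][160:300,160:330,::-1];B=b["frame"][130:270,130:300,::-1]
cv2.imwrite('pics/p4.png',cv2.resize(np.hstack([A,B]),None,fx=2.3,fy=2.3))
E
```

```text
time: 7.25
position: [0.5293, -0.088, 0.1153]
eef_rot: [180.0, 0.1, 85.9]
force: [-14.4, -3.2, 40.7]
width: 0.0006
time: 8.45
position: [0.5292, -0.088, 0.1153]
eef_rot: [180.0, 0.1, 85.9]
force: [-15.0, -2.6, 40.0]
width: 0.0006
```

View pics/p4.png

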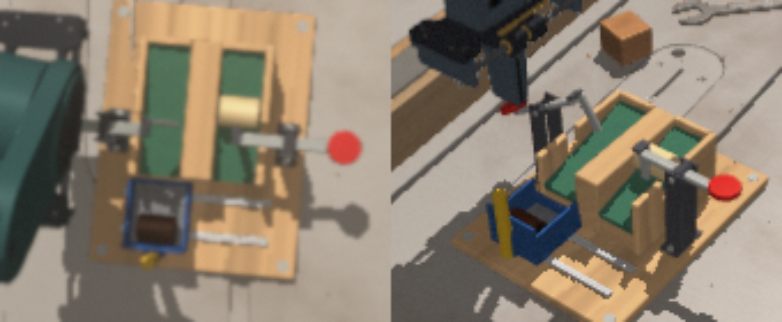

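The dark dowel lies in the tray. The lever is at its stop with 40 N on the fingertips, so I release it gently and move up and clear.

```bash
python3 -m jog '[{"tx":0,"ty":0,"tz":0.8,"wx":0,"wy":0,"wz":0,"grip":1},{"tx":0,"ty":0,"tz":1,"wx":0,"wy":0,"wz":0,"grip":1},{"tx":0,"ty":0,"tz":1,"wx":0,"wy":0,"wz":0,"grip":1},{"tx":0,"ty":0,"tz":1.5,"wx":0,"wy":0,"wz":0,"grip":1},{"tx":0,"ty":0,"tz":3,"wx":0,"wy":0,"wz":0,"grip":1},{"tx":0,"ty":0,"tz":5,"wx":0,"wy":0,"wz":0,"grip":1},{"tx":0,"ty":0,"tz":5,"wx":0,"wy":0,"wz":0,"grip":1},{"tx":0,"ty":4,"tz":3,"wx":0,"wy":0,"wz":0,"grip":1},{"tx":0,"ty":4,"tz":0,"wx":0,"wy":0,"wz":0,"grip":1},{"tx":0,"ty":4,"tz":0,"wx":0,"wy":0,"wz":0,"grip":1},{"tx":0,"ty":4,"tz":0,"wx":0,"wy":0,"wz":0,"grip":1},{"tx":0,"ty":0,"tz":0,"wx":0,"wy":0,"wz":0,"grip":1},{"tx":0,"ty":0,"tz":0,"wx":0,"wy":0,"wz":0,"grip":1},{"tx":0,"ty":0,"tz":0,"wx":0,"wy":0,"wz":0,"grip":1}]'
python3 - <<'E'
from h import *
a=cam("top");b=cam("scene")
for c in(a,b):
    for s,ce in blobs(c,(18,110,80),(35,255,255),8):
        if 150<ce[0]<260 and ce[1]>150:print("yel",s,ce.round(1))
    for s,ce in blobs(c,(0,150,90),(8,255,255)):
        if ce[0]<320:print("red",s,ce.round(1))
A=a["frame"][160:300,160:330,::-1];B=b["frame"][130:270,130:300,::-1]
cv2.imwrite('pics/p5.png',cv2.resize(np.hstack([A,B]),None,fx=2.3,fy=2.3))
E
```

```text
time: 9.95
position: [0.5283, 0.0721, 0.3162]
eef_rot: [-180.0, 0.0, 85.9]
force: [0.7, 1.4, -0.7]
width: 0.0003
yel [220 270  10   8  57] [224.2 273.2]
red [176 207  13  13 141] [181.9 212.8]
red [303 218  13  13 138] [309.2 223.8]
yel [174 212   9  31 179] [178.2 226.2]
red [202  26  10   5  17] [206.8  28.1]
red [174 161  14  10  99] [180.3 165.7]
red [268 206  15  12 140] [274.6 211.2]
```

View pics/p5.png

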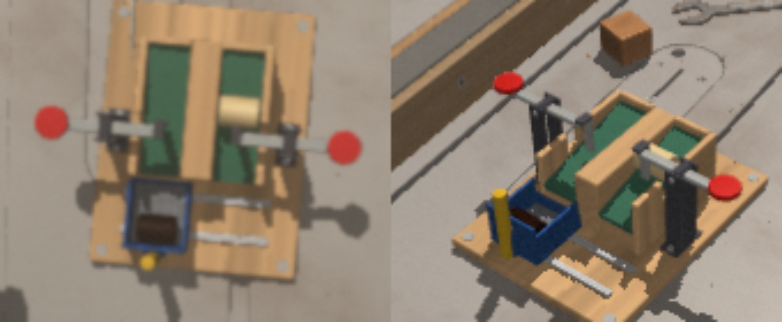

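Dark dowel in the tray, left pad back at its rest pixel (181.9,212.8), pale dowel still behind its gate, and the arm clear. I'm handing in.

```bash
python3 -c "
from station import r
print(r.hand_in())"
```

```text
the job is handed in; nothing more can be done
None
```

The job is done and handed in at about 10 s. I pushed the yellow post left until the tray hit its end stop, where the wrist force rose to about 18 N. I then pressed the left red pad for about 1.5 s until the dark dowel rolled into the tray, let the lever up and moved the arm clear.

**Last checks:**
- **Dark dowel:** the last pictures show it lying in the tray.
- **Tray:** the post stayed at the same pixel, (224.2, 273.2), from the push to the end, so the tray stayed put. It moved only about 26 mm because it started roughly 9 mm left of the middle. The end position agrees with the +36 mm stop.
- **Left lever:** its pad is back at exactly its starting pixel, (181.9, 212.8), so the gate is shut.
- **Pale dowel:** it is still behind its shut gate.
- **Things lying around:** the offcut looks undisturbed. I did not re-measure the tape roll or sanding block, but the arm never went near them.

**One thing to note:** I pressed the lever harder than needed. The fingertips held about 40 N vertically at the stop (about 43 N in total), well below the 120 N wrist limit. The 40 N limit covers the arm and the gripper's body; I took it not to apply to the fingertips.

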